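# Turn the shunter to the engine shed

### The arm

A 6-joint arm with a two-finger parallel gripper is mounted at the origin on the work surface. World frame = base frame: x ahead of the robot, y to its left, z up, the work surface at z = 0. Lengths are in m, angles in degrees, forces in N, time in s.
With the tool pointing down it reaches from about 0.375 to 0.9 m from the base axis. Payload 3.1 kg.
Tool frame: the origin (TCP) lies at the very end of the fingers, on their centre line; the grasp point (between the pads) lies 19 mm behind it; z points along the fingers, y is the line along which they close (so a half turn about z gives the same grasp; the last joint's range is limited). The gripper opens to 87 mm and grips with 3 to 60 N. Pads are 19 mm wide; open, the fingers measure 117 mm over their backs; the gripper's body (75 mm by 190 mm) begins 51 mm behind the grasp point.
Start: joints at [-74.112, 30.224, 82.088, -0, 67.689, -10.227], TCP at [0.275, -0.561, 0.223] pointing down, gripper open.
Joint ranges: [-176.69, 176.69], [-43.24, 126.21], [12.49, 139.97], [-82, 262], [0, 151.66], [-163.58, 163.58]. Speed limits (degrees/s): [159.86, 159.86, 180, 180, 180, 180].

### API

Orientations are given as a 3x3 rotation matrix whose columns are the frame's x, y, z axes.
In Python, from rig import bot, imaging gives the robot as it stands.
- The arm moves only by the tool drive_tool, never from a script. Its argument "deltas" is text: rows parted by semicolons, each of 5 numbers parted by spaces: the finger opening in mm, from 0 to 87, then the shift along the world's x, y, z in mm, then the turn about the world's z in rad. In form: jaw dx dy dz twist; .... A call has 1 to 12 rows; each row is the pose to reach, as a shift and turn from the pose commanded when the call began; what a row does not reach only later rows make up. A row lasts 1/10 s, in which the tool goes at most 50 mm and 8.59 degrees, less where a joint would pass 70% of its speed; a pose out of reach is approached as far as the arm can. A call with a gripper value outside its range is refused whole. The fingers move at their own pace and stop on an object; the grip force is fixed at half the most. Time passes only in rows, so rows that repeat a pose let the fingers close. It gives the time, the measured TCP pose, the force, the opening and the grip force at its end, in the units of the state.
- bot.read_state(): the state, without advancing time (a new reading comes with each control period).
- imaging.capture(name): name is "side" or "top" or "wrist"; returns the picture (400x640x3 uint8, red, green, blue); there is no depth.
- imaging.camera_model(name): a dict with "fx", "fy", "cx", "cy" (pixels), "dist" ([k1, k2, p1, p2, k3] as OpenCV has them; the pictures are not rectified), "T" (4x4, takes a point from camera to world coordinates). Camera axes: x right, y down, z forward; pixel columns grow to the right and rows downward; lengths in m; the calibration is good to about 2 mm. A picture is of the moment at which its call begins: read the wrist's pose just before it. camera_model takes no time and is no camera call; for the wrist camera it gives the pose at the moment of the call.
- bot.hand_in(): hands the job in; it is judged then, once.
The state is a dict: "time_s": time; "joint_positions": joint angles; "qvel": joint speeds; "tau": joint torques, N m; "position": TCP position; "tcp_rot": TCP orientation; "force": force on the tool from outside, world axes, zero at the start; "moment": the same for the moment, N m; "opening": opening from 0.0 (shut) to 1.0 (fully open); "grasp_force": force on a finger pad.
Only numpy, scipy, OpenCV 4.12 (cv2) and the standard library are available. Lean on these libraries where they do the work, as an engineer would, in place of code of your own. Each camera call takes 0.05 s, during which the arm holds its last target. There are 200 camera calls.

### The job

On the model railway, turn the locomotive turntable with your fingertips, pushing sideways on the brass posts at its rim (grip nothing), until the yellow nose of the blue shunter faces the engine shed and the turntable's rails line up with the shed's rails. Once it stands still there, push the red locking bolt beside the pit fully home towards the turntable, and move clear. Push gently, do not touch the locomotive, and leave the vehicles, wagon and bench things where they are.

Things in the scene. Friction and masses are not known exactly. Their poses are not given: they have to be found in the camera images.
- base: Fixed scenic board, 460 x 450 x 12 mm, grey ballast, with the turntable pit, shed road and engine shed. Origin: on the table, under the turntable's centre. x points (level) along the shed road to the shed, y left of that, z up. The shed's rails begin 128 mm from the centre, on a raised road 40 mm wide, 20 mm high. The pit's brick kerb (18 mm high) is decoration.
- turntable: Grey plate, 230 mm across, 12 mm thick, top 25.5 mm above the table, turning either way without stops about the vertical through its origin (centre of its underside). Its x axis runs along its rails towards the loco's yellow nose: in line when it points as the base's x. About 0.6 N at a post turns it; it stops at once when let go. Two yellow cheeks, 9 mm high, 103 mm out on its +y rim, take the bolt.
- post0 (a point): Middle (half-way up) of a fixed upright brass post, 10 mm thick, 30 mm tall (its top is 55.5 mm above the table), 98 mm from the turntable's centre at 45 degrees counterclockwise (seen from above) from the turntable's x axis. Push it sideways to turn the plate.
- post1 (a point): Middle (half-way up) of a fixed upright brass post, 10 mm thick, 30 mm tall (its top is 55.5 mm above the table), 98 mm from the turntable's centre at 135 degrees counterclockwise (seen from above) from the turntable's x axis. Push it sideways to turn the plate.
- post2 (a point): Middle (half-way up) of a fixed upright brass post, 10 mm thick, 30 mm tall (its top is 55.5 mm above the table), 98 mm from the turntable's centre at 225 degrees counterclockwise (seen from above) from the turntable's x axis. Push it sideways to turn the plate.
- post3 (a point): Middle (half-way up) of a fixed upright brass post, 10 mm thick, 30 mm tall (its top is 55.5 mm above the table), 98 mm from the turntable's centre at 315 degrees counterclockwise (seen from above) from the turntable's x axis. Push it sideways to turn the plate.
- loco: Blue diesel shunter with a yellow nose, loose, standing on the turntable's rails at its centre: 138 mm long over the buffers, 36 mm wide, top 49 mm above this origin (about 81 mm above the table). Origin: the centre of its underside at rail height; x points to its yellow nose. It must only be carried round by the turntable.
- loco_nose (a point): The middle of the locomotive's yellow nose, 64 mm ahead of its centre and 28 mm above rail height.
- shed_door (a point): Centre of the engine shed's doorway, 190 mm from the turntable's centre along the base's +x, 50 mm above the table. The shed has cream walls, a grey roof, a red mark over the doorway; it is 85 mm wide, 120 mm long, its top 115 mm above the table.
- bolt (a joint): Travel of the red locking bolt in m: 0 is fully out, 0.030 is fully home (hard stop). It slides level in the base's -y direction, towards the turntable's centre, against about 1.5 N of friction and stays where it is left.
- bolt_tab (a point): Middle of the bolt's upright red tab, to be pushed on its outer face: 26 mm wide along the base's x, 8 mm thick along its y, 30 mm tall (26.5 to 56.5 mm above the table). Fully out it lies 165 mm from the turntable's centre along the base's +y, fully home 135 mm. The steel block under it reaches 173 mm; outward of that the board is flat (12 mm high) and free.
- van: Yellow toy van, 62 x 26 x 30 mm, loose on the base's road (origin: centre of underside). Leave alone.
- car: Red toy car, 52 x 24 x 19 mm, loose on the base's road (origin: centre of underside). Leave alone.
- wagon: Grey open wagon with a red-brown load, 90 x 32 x 38 mm, loose on the base left of the shed (origin: centre of underside). Leave alone.
- lorry: Green toy lorry, white cab, 105 x 32 x 44 mm, loose on the bench at the left (origin: centre of underside). Leave alone.
- glue: Glue bottle with orange cap, 36 mm across, 85 mm tall, on the bench at the right (origin: centre of underside). Leave alone.
- paintpot: Small paint pot with blue cap, 34 mm across, 35 mm tall, on the bench at the right (origin: centre of underside). Leave alone.
- driver: Screwdriver, 140 mm long, lying on the bench at the right. Leave alone.

How it is judged (in metres and radians):
On the way, in this order (a step that is already met when the one before it is completed fails the run):
1. The turntable stands still with the yellow nose facing the shed and the rails in line, before the bolt is pushed (angle between the x axis of turntable and the x axis of base, either way round below 0.06 rad and x of loco_nose in the frame of base above 0.03 m and angular speed of turntable below 0.05 rad/s and value of joint bolt below 0.012 m), for 0.3 s.
2. The locking bolt is pushed home (angle between the x axis of turntable and the x axis of base, either way round below 0.06 rad and x of loco_nose in the frame of base above 0.03 m and value of joint bolt above 0.025 m), for 0.2 s.
At the end, for the whole second after the job is handed in: The turntable is at rest with its rails within 0.06 rad (3.4 degrees) of the shed road and the yellow nose towards the shed, the bolt at least 25 of its 30 mm home, and the locomotive still standing centred (within 12 mm) on the turntable's rails (all of step 2 and angular speed of turntable below 0.05 rad/s and horizontal distance between loco and turntable below 0.012 m and angle between the x axis of loco and the x axis of turntable, either way round below 0.15 rad and linear speed of loco below 0.02 m/s); the robot touches nothing.
It fails at once if the robot touches the locomotive (contact force between any of the arm, the fingers and loco above 0.5 N).
It fails at once if the locomotive is lifted, tipped or shifted on the rails (height (world z) of loco above 0.04 m or angle between loco's own z axis and vertical above 0.15 rad or horizontal distance between loco and turntable above 0.02 m).
It fails at once if a post or the bolt is gripped or pushed roughly (over 20 N on the turntable, over 35 N on the bolt or base) (contact force between the fingers and turntable above 20 N or contact force between the fingers and base above 35 N).
It fails at once if the bolt is pushed in while the rails are out of line (value of joint bolt above 0.012 m and not (angle between the x axis of turntable and the x axis of base, either way round below 0.06 rad and x of loco_nose in the frame of base above 0.03 m)).
It fails at once if a vehicle, the wagon or a bench thing is moved by more than 20 mm (distance of any of van, car, wagon, lorry, glue, paintpot, driver from where it was at the start of the episode above 0.02 m).
It also fails if it takes over 72 s, if anything falls off the work surface, if the arm or the gripper's body presses on something with over 40 N, if the wrist force passes 120 N, or if a joint passes its speed limit or range.

## Working session

There is one attempt and no reset: what is moved stays moved. The work goes in short steps, Python scripts to look and compute and a tool call to move; the robot and the scene stay as the last step left them, time stands still between calls to the robot, and variables do not carry over. Pictures are saved under pics/ and viewed, at most 10 in all, crops included, and the job is handed in when it is done.

Besides the shell and the picture viewer there is one more tool, called after "Request:" in YAML: its name, and indented under it one key for each argument. drive_tool: Moves the arm, as the interface text tells. Its arguments: {"type":"object","properties":{"deltas":{"type":"string"}},"required":["deltas"]}

```bash
mkdir -p pics; ls; python3 - <<'E'
from rig import bot, imaging
import cv2
s=bot.read_state();print(s['time_s'],s['position'],s['tcp_rot'],s['opening'])
for n in("top","side"):
    cv2.imwrite(f"pics/{n}0.png",imaging.capture(n)[:,:,::-1]); m=imaging.camera_model(n);print(m)
E
```

```text
pics
0.0 [ 0.2749239  -0.56049076  0.22157564] [[ 8.97906418e-01  4.40185996e-01 -5.94420848e-04]
 [ 4.40186245e-01 -8.97904170e-01  2.04226072e-03]
 [ 3.65241611e-04 -2.09541489e-03 -9.99997738e-01]] 0.9994849659847886
{'fx': 366.7298354147073, 'fy': 366.7298354147073, 'cx': 317.5979085180477, 'cy': 199.8144501707864, 'dist': array([-0.04456558,  0.        ,  0.        ,  0.        ,  0.        ]), 'T': array([[ 0.01193486, -0.98110466,  0.19310931,  0.29622772],
       [-0.99969673, -0.01586774, -0.01883223, -0.03541406],
       [ 0.0215406 , -0.19282599, -0.9809965 ,  1.53134502],
       [ 0.        ,  0.        ,  0.        ,  1.        ]])}
{'fx': 483.0609013224429, 'fy': 483.0609013224429, 'cx': 322.92163544241436, 'cy': 201.5772499214371, 'dist': array([-0.08415349,  0.        ,  0.        ,  0.        ,  0.        ]), 'T': array([[ 0.99477832, -0.06056777,  0.082144  ,  0.43485003],
       [-0.10199116, -0.61936164,  0.77845293, -1.45688652],
       [ 0.00372768, -0.78276606, -0.62230491,  1.19892097],
       [ 0.        ,  0.        ,  0.        ,  1.        ]])}
```

View pics/top0.png

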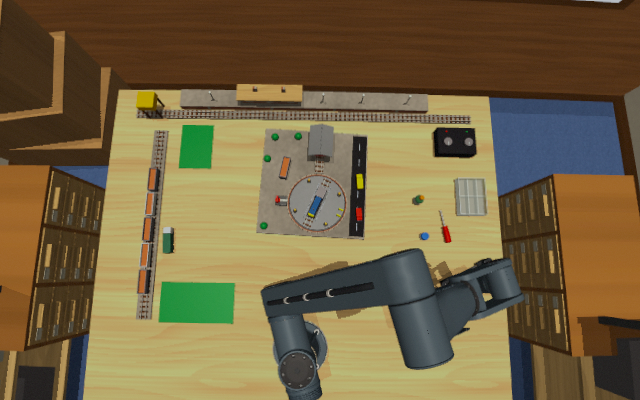

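View pics/side0.png

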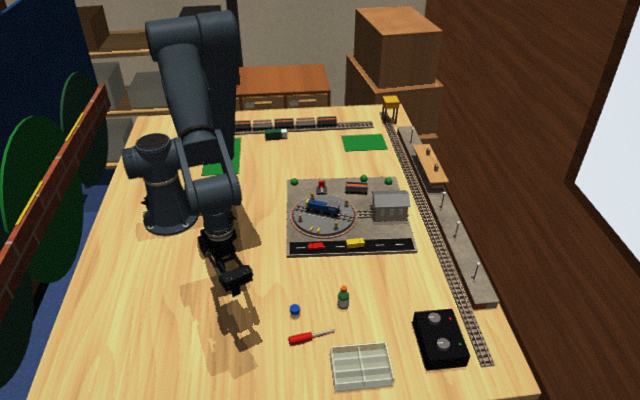

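```bash
python3 - <<'E'
import cv2
a=cv2.imread("pics/top0.png")[120:240,250:380]
b=cv2.imread("pics/side0.png")[170:260,280:420]
cv2.imwrite("pics/c1.png",cv2.resize(a,None,fx=5,fy=5,interpolation=cv2.INTER_CUBIC))
cv2.imwrite("pics/c2.png",cv2.resize(b,None,fx=5,fy=5,interpolation=cv2.INTER_CUBIC))
E
```

```text
(no output)
```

View pics/c1.png

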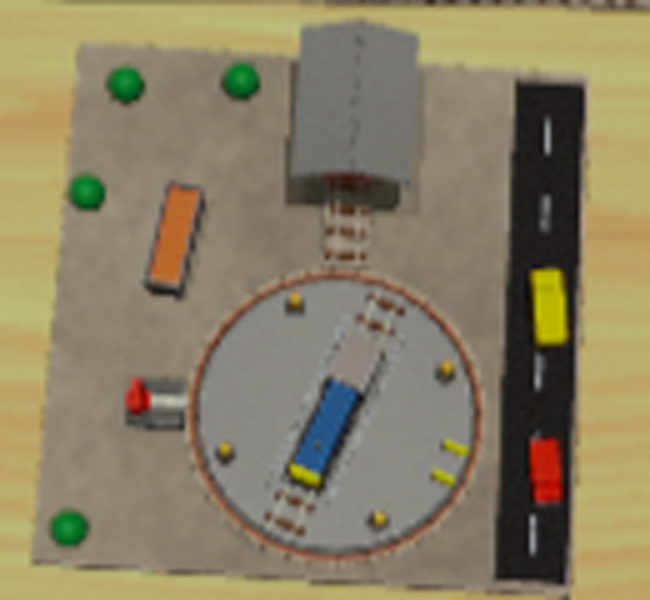

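```bash
cat > h.py <<'E'
import numpy as np, cv2
from rig import bot, imaging
def ray(name,pts,z,m=None):
    m=m or imaging.camera_model(name)
    K=np.array([[m['fx'],0,m['cx']],[0,m['fy'],m['cy']],[0,0,1]])
    u=cv2.undistortPoints(np.array(pts,float).reshape(-1,1,2),K,np.array(m['dist']))[:,0]
    d=np.c_[u,np.ones(len(u))]@m['T'][:3,:3].T; o=m['T'][:3,3]
    return (o+d*((z-o[2])/d[:,2])[:,None])
E
python3 - <<'E'
from h import *
np.set_printoptions(precision=4,suppress=True)
f=lambda p,z: ray("top",np.array(p)/5+[250,120],z)[:,:2]
ang=lambda v: np.degrees(np.arctan2(v[1],v[0]))
P=f([(293,298),(446,366),(378,515),(225,448)],.053); c=P.mean(0); print(P,c,np.hypot(*(P-c).T),[ang(p-c) for p in P])
B=f([(80,45),(588,78),(567,597),(33,562)],.012);print(B)
for i,j in((3,0),(2,1),(1,0),(2,3)): print(ang(B[j]-B[i]))
r=f([(347,235)],.024)[0];print(r,ang(r-c))
t=f([(138,395)],.05)[0];print('tab',t,ang(t-c),np.hypot(*(t-c)))
print('cheek',ang(f([(450,462)],.03)[0]-c))
k=f([(305,475),(345,380)],.075);print(k,ang(k[0]-k[1]))
for n,p in(('car',(546,470)),('van',(550,305)),('wag',(175,240))):print(n,f([p],.03))
E
```

```text
[[ 0.6722 -0.0254]
 [ 0.6165 -0.1527]
 [ 0.4918 -0.0974]
 [ 0.545   0.028 ]] [ 0.5814 -0.0619] [0.0979 0.0974 0.0964 0.097 ] [np.float64(21.889226173367412), np.float64(-68.84523857515155), np.float64(-158.34871029275718), np.float64(112.02064109627341)]
[[ 0.9083  0.1656]
 [ 0.8866 -0.2811]
 [ 0.4309 -0.2568]
 [ 0.4537  0.1865]]
-2.628947302136057
-3.052059613021571
87.22690814658148
87.06052501185764
[ 0.7358 -0.0703] -3.134574378224857
tab [0.5886 0.1007] 87.46388066943295 0.1627100607294366
cheek -113.30623440972795
[[ 0.5204 -0.0376]
 [ 0.5988 -0.0689]] 158.272248896695
car [[ 0.5345 -0.2378]]
van [[ 0.6758 -0.2426]]
wag [[0.727  0.0756]]
```

The top view shows the blue loco with its nose down-left (crop 305,475), the shed at the top, the bolt tab at the left (138,395) and posts at (293,298), (446,366), (378,515) and (225,448). Table yaw is about 156.7° and base yaw about -2.9°, so the table must turn about 160° clockwise. I'll push post3, which is at 112° now.

```bash
cat >> h.py <<'E'
C=np.array([.5814,-.0619])
def rows(ths,z):
    s=bot.read_state(); p=s['position']; R=s['tcp_rot']; y0=np.arctan2(R[1,1],R[0,1])
    for th in ths:
        a=np.radians(th); e=np.array([np.cos(a),np.sin(a)]); t=np.array([-e[1],e[0]])
        d=np.r_[C+.098*e+.020*t,z]-p
        print("0 %.0f %.0f %.0f %.2f;"%(*(d*1e3),(a-np.pi/2-y0+np.pi)%(2*np.pi)-np.pi),end=' ')
    print(s['time_s'],np.round(p,4),np.round(s['force'],2),s['joint_positions'][5])
E
python3 -c "
from h import *
rows([124],.2)"
```

```text
0 235 569 -22 1.71; 0.1 [ 0.275  -0.5605  0.2216] [0.12 0.03 0.52] -10.227028348894642
```

Request:
drive_tool:
  deltas: "0 18 45 0 0.14; 0 36 90 0 0.28; 0 55 135 0 0.42; 0 75 180 0 0.56; 0 95 225 0 0.70; 0 114 270 0 0.84; 0 133 315 0 0.98; 0 152 360 0 1.12; 0 172 405 0 1.26; 0 190 450 0 1.40; 0 210 495 0 1.54; 0 225 540 -10 1.68"

```text
time_s: 1.3
position: [0.502, -0.0195, 0.2134]
tcp_rot: [[-0.54, 0.841, 0.004], [0.841, 0.54, -0.001], [-0.003, 0.003, -1.0]]
force: [0.3, 0.1, -0.5]
opening: 0.028
grasp_force: 0.0
```

```bash
python3 -c "
from h import *
rows([124],.1);rows([124],.045)
cv2.imwrite('pics/w1.png',imaging.capture('wrist')[:,:,::-1])"
```

```text
0 8 28 -113 0.02; 1.3 [ 0.502  -0.0195  0.2134] [ 0.32  0.06 -0.54] -47.69768682662397
0 8 28 -168 0.02; 1.3 [ 0.502  -0.0195  0.2134] [ 0.32  0.06 -0.54] -47.69768682662397
```

View pics/w1.png

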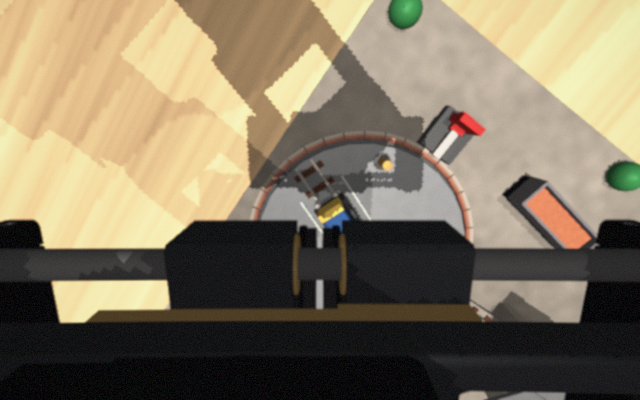

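```bash
python3 -c "
from h import *
p=ray('wrist',[(387,162),(467,124)],.054)[:,:2];d=p-C;print(p,np.hypot(*d.T),np.degrees(np.arctan2(d[:,1],d[:,0])))"
```

```text
[[0.54452014 0.04199903]
 [0.58593043 0.11108584]] [0.11025032 0.17304515] [109.54275814  88.49978971]
```

Request:
drive_tool:
  deltas: "0 4 15 -20 0.02; 0 8 28 -50 0.02; 0 8 28 -85 0.02; 0 8 28 -115 0.02; 0 8 28 -145 0.02; 0 8 28 -160 0.02; 0 8 28 -168 0.02; 0 8 28 -168 0.02"

```text
time_s: 2.15
position: [0.5074, 0.0068, 0.0436]
tcp_rot: [[-0.552, 0.834, -0.002], [0.834, 0.552, 0.001], [0.002, -0.002, -1.0]]
force: [-0.2, -0.2, 0.6]
opening: 0.008
grasp_force: 0.0
```

```bash
python3 -c "
from h import *
rows([122,120,118,116,113,110,107,104,100,96,92,88],.045)"
```

```text
0 5 4 1 -0.03; 0 8 6 1 -0.06; 0 10 8 1 -0.10; 0 13 11 1 -0.13; 0 17 14 1 -0.18; 0 22 17 1 -0.24; 0 26 19 1 -0.29; 0 31 22 1 -0.34; 0 37 24 1 -0.41; 0 44 27 1 -0.48; 0 51 29 1 -0.55; 0 57 30 1 -0.62; 2.15 [0.5074 0.0068 0.0436] [-0.21 -0.21  0.56] -45.357404490115016
```

View pics/c2.png

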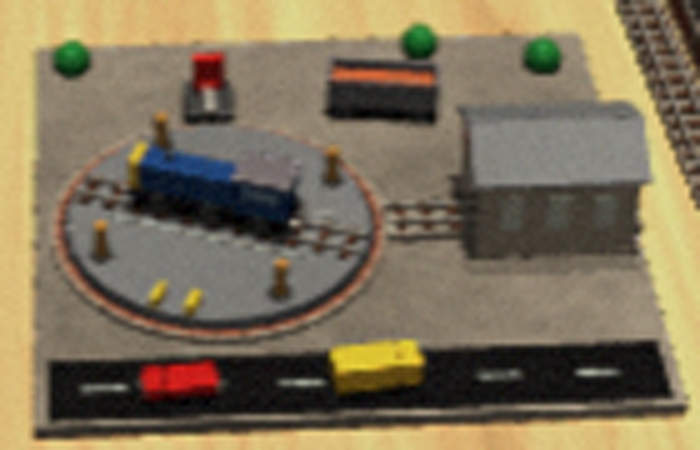

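The side crop shows the post tops at (160,117), (332,150), (280,264) and (100,224), and the tab's top at (208,57).

```bash
python3 -c "
from h import *
np.set_printoptions(precision=4,suppress=True)
f=lambda n,p,o: ray(n,(np.array(p)+.5)/5-.5+o,.0545)[:,:2]
P=f('side',[(160,117),(332,150),(280,264),(100,224),(208,57)],[280,170]);print('side',P,P[:4].mean(0))
P=f('top',[(225,448),(293,298),(446,366),(378,515),(138,395)],[250,120]);print('top',P,P[:4].mean(0))
m=imaging.camera_model('wrist');print(m['T'],m['fx'],m['cx'],m['cy'])
"
```

```text
side [[ 0.5475  0.0324]
 [ 0.6751 -0.0218]
 [ 0.6192 -0.15  ]
 [ 0.4927 -0.0925]
 [ 0.5926  0.1077]] [ 0.5836 -0.058 ]
top [[ 0.5464  0.0296]
 [ 0.6735 -0.0237]
 [ 0.6179 -0.1509]
 [ 0.4932 -0.0957]
 [ 0.5893  0.1019]] [ 0.5827 -0.0602]
[[ 0.8345  0.5354  0.1303  0.4718]
 [ 0.551  -0.81   -0.201   0.0619]
 [-0.0021  0.2395 -0.9709  0.2069]
 [ 0.      0.      0.      1.    ]] 336.0659178301762 319.1869968981882 197.80125944495003
```

```bash
sed -i 's/^C=.*/C=np.array([.583,-.0592])/' h.py; python3 -c "
from h import *
rows([120,117,114,112,110,108,106,104,101,98,94,90],.045)"
```

```text
0 9 9 1 -0.06; 0 13 12 1 -0.11; 0 17 15 1 -0.17; 0 20 17 1 -0.20; 0 23 19 1 -0.24; 0 26 21 1 -0.27; 0 29 23 1 -0.31; 0 32 24 1 -0.34; 0 37 26 1 -0.39; 0 42 28 1 -0.44; 0 49 30 1 -0.51; 0 56 32 1 -0.58; 2.15 [0.5074 0.0068 0.0436] [-0.21 -0.21  0.56] -45.357404490115016
```

Request:
drive_tool:
  deltas: "0 9 9 1 -0.06; 0 13 12 1 -0.11; 0 17 15 1 -0.17; 0 20 17 1 -0.20; 0 23 19 1 -0.24; 0 26 21 1 -0.27; 0 29 23 1 -0.31; 0 32 24 1 -0.34; 0 37 26 1 -0.39; 0 42 28 1 -0.44; 0 46 29 1 -0.48; 0 49 30 1 -0.51"

```text
time_s: 3.35
position: [0.5576, 0.0368, 0.0468]
tcp_rot: [[-0.073, 0.997, 0.001], [0.997, 0.073, -0.0], [-0.0, 0.001, -1.0]]
force: [-1.2, -0.0, -0.1]
opening: 0.006
grasp_force: 0.3
```

```bash
python3 -c "
from h import *
rows([91,88,85,82,79,76,73,70,67,64,61,58],.045)
a=imaging.capture('top')[120:240,250:380,::-1]
cv2.imwrite('pics/c3.png',cv2.resize(a,None,fx=4,fy=4))
a=imaging.capture('side')[160:260,280:420,::-1]
cv2.imwrite('pics/c3.png',cv2.resize(a,None,fx=4,fy=4))"
```

```text
0 4 2 -2 -0.06; 0 9 3 -2 -0.11; 0 14 3 -2 -0.16; 0 19 4 -2 -0.21; 0 24 4 -2 -0.27; 0 30 4 -2 -0.32; 0 35 4 -2 -0.37; 0 40 3 -2 -0.42; 0 45 2 -2 -0.47; 0 50 1 -2 -0.53; 0 55 -1 -2 -0.58; 0 60 -2 -2 -0.63; 3.35 [0.5576 0.0368 0.0468] [-1.24 -0.01 -0.15] -11.887701494517085
```

View pics/c3.png

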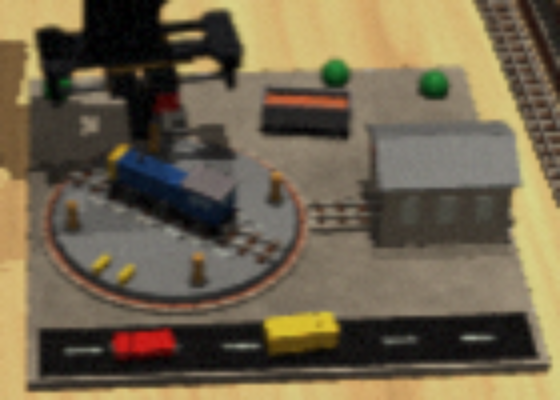

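The side crop shows the fingers behind post3 at about (150,140). The plate has begun to turn clockwise under a force of 1.2 N, so I'll keep pushing.

Request:
drive_tool:
  deltas: "0 4 2 -2 -0.06; 0 9 3 -2 -0.11; 0 14 3 -2 -0.16; 0 19 4 -2 -0.21; 0 24 4 -2 -0.27; 0 30 4 -2 -0.32; 0 35 4 -2 -0.37; 0 40 3 -2 -0.42; 0 45 2 -2 -0.47; 0 50 1 -2 -0.53; 0 55 -1 -2 -0.58; 0 60 -2 -2 -0.63"

```text
time_s: 4.65
position: [0.617, 0.0347, 0.0443]
tcp_rot: [[0.528, 0.849, -0.0], [0.849, -0.528, 0.0], [-0.0, -0.0, -1.0]]
force: [-0.7, -0.5, 0.4]
opening: 0.007
grasp_force: 0.3
```

```bash
python3 -c "
from h import *
rows([55,52,49,45,41,37,33,29,25,22,19,16],.045)"
```

```text
0 6 -2 1 -0.05; 0 11 -4 1 -0.11; 0 15 -7 1 -0.16; 0 21 -10 1 -0.23; 0 27 -15 1 -0.30; 0 32 -19 1 -0.37; 0 37 -24 1 -0.44; 0 42 -29 1 -0.51; 0 46 -34 1 -0.58; 0 49 -39 1 -0.63; 0 52 -43 1 -0.68; 0 55 -48 1 -0.74; 4.65 [0.617  0.0347 0.0443] [-0.66 -0.49  0.37] 24.75551416362457
```

Request:
drive_tool:
  deltas: "0 6 -2 1 -0.05; 0 11 -4 1 -0.11; 0 15 -7 1 -0.16; 0 21 -10 1 -0.23; 0 27 -15 1 -0.30; 0 32 -19 1 -0.37; 0 37 -24 1 -0.44; 0 42 -29 1 -0.51; 0 46 -34 1 -0.58; 0 49 -39 1 -0.63; 0 52 -43 1 -0.68; 0 55 -48 1 -0.74"

```text
time_s: 5.85
position: [0.6721, -0.0132, 0.0454]
tcp_rot: [[0.963, 0.271, 0.0], [0.271, -0.963, 0.0], [0.0, -0.0, -1.0]]
force: [-1.3, 1.0, 0.1]
opening: 0.007
grasp_force: 0.3
```

```bash
python3 -c "
from h import *
rows([13,10,7,3,-1,-5,-9,-13,-17,-20,-23,-26],.045)"
```

```text
0 2 -5 -0 -0.05; 0 4 -9 -0 -0.10; 0 6 -14 -0 -0.15; 0 8 -21 -0 -0.22; 0 9 -28 -0 -0.29; 0 10 -35 -0 -0.36; 0 11 -42 -0 -0.43; 0 11 -49 -0 -0.50; 0 11 -56 -0 -0.57; 0 10 -61 -0 -0.62; 0 9 -66 -0 -0.68; 0 8 -71 -0 -0.73; 5.85 [ 0.6721 -0.0132  0.0454] [-1.34  0.96  0.09] 63.64339017866097
```

Request:
drive_tool:
  deltas: "0 2 -5 0 -0.05; 0 4 -9 0 -0.10; 0 6 -14 0 -0.15; 0 8 -21 0 -0.22; 0 9 -28 0 -0.29; 0 10 -35 0 -0.36; 0 11 -42 0 -0.43; 0 11 -49 0 -0.50; 0 11 -56 0 -0.57; 0 10 -61 0 -0.62; 0 9 -66 0 -0.68; 0 8 -71 0 -0.73"

```text
time_s: 7.05
position: [0.6805, -0.0844, 0.0455]
tcp_rot: [[0.898, -0.44, 0.002], [-0.44, -0.898, -0.0], [0.001, -0.001, -1.0]]
force: [1.0, 0.7, 0.1]
opening: 0.001
grasp_force: 0.4
```

```bash
python3 -c "
from h import *
rows([-29,-32,-34,-36,-38,-40,-41,-42,-43],.045)
a=imaging.capture('top')[120:240,250:380,::-1]
cv2.imwrite('pics/t4.png',cv2.resize(a,None,fx=4,fy=4))
a=imaging.capture('side')[160:260,280:420,::-1]
cv2.imwrite('pics/c4.png',cv2.resize(a,None,fx=5,fy=5,interpolation=2))"
```

```text
0 -2 -5 -0 -0.05; 0 -4 -10 -0 -0.10; 0 -5 -13 -0 -0.14; 0 -6 -16 -0 -0.17; 0 -8 -19 -0 -0.21; 0 -10 -22 -0 -0.24; 0 -10 -24 -0 -0.26; 0 -11 -26 -0 -0.28; 0 -12 -27 -0 -0.29; 7.05 [ 0.6805 -0.0844  0.0455] [1.03 0.69 0.1 ] 99.71280497414733
```

View pics/c4.png

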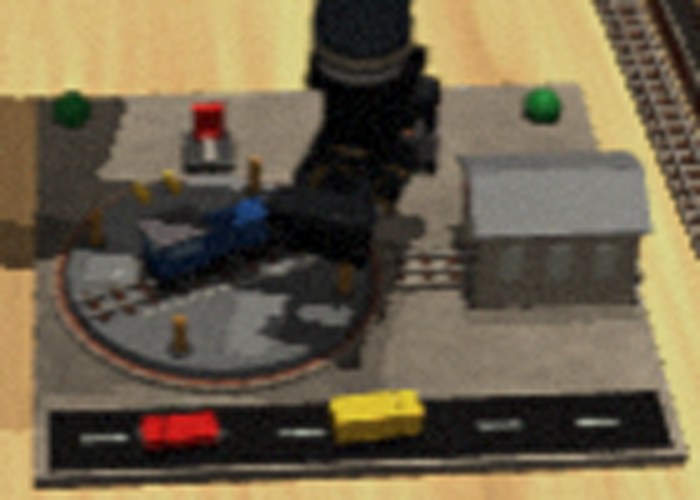

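The side crop shows post tops at (255,162), (180,320), (97,210) and (343,265). The nose is hidden by the hand.

```bash
cat >> h.py <<'E'
def angs(n,p,o,k=5):
    P=ray(n,(np.array(p)+.5)/k-.5+o,.0545)[:,:2]; d=P-[.5836,-.058]
    print(np.round(np.hypot(*d.T),4),np.round(np.degrees(np.arctan2(d[:,1],d[:,0])),1))
E
python3 -c "
from h import *
angs('side',[(255,162),(97,210),(180,320),(343,265)],[280,160])"
```

```text
[0.0974 0.0976 0.0987 0.0981] [  66.9  154.9 -112.   -25.1]
```

```bash
python3 -c "
from h import *
rows([-29,-32,-35,-38,-41,-43,-45,-46,-47,-48,-49,-49],.045)"
```

```text
0 -2 -4 -0 -0.05; 0 -4 -9 -0 -0.10; 0 -5 -14 -0 -0.16; 0 -8 -19 -0 -0.21; 0 -10 -23 -0 -0.26; 0 -12 -26 -0 -0.30; 0 -14 -29 -0 -0.33; 0 -15 -31 -0 -0.35; 0 -16 -32 -0 -0.37; 0 -17 -34 -0 -0.38; 0 -18 -35 -0 -0.40; 0 -18 -35 -0 -0.40; 7.15 [ 0.6802 -0.085   0.0454] [-0.42 -0.29  0.11] 99.60889934942395
```

Request:
drive_tool:
  deltas: "0 -2 -4 0 -0.05; 0 -4 -9 0 -0.10; 0 -5 -14 0 -0.16; 0 -8 -19 0 -0.21; 0 -10 -23 0 -0.26; 0 -12 -26 0 -0.30; 0 -14 -29 0 -0.33; 0 -15 -31 0 -0.35; 0 -16 -32 0 -0.37; 0 -17 -34 0 -0.38; 0 -18 -35 0 -0.40; 0 -18 -35 0 -0.40"

```text
time_s: 8.35
position: [0.6619, -0.1193, 0.0445]
tcp_rot: [[0.656, -0.754, -0.0], [-0.754, -0.656, -0.0], [-0.0, 0.0, -1.0]]
force: [-0.4, -0.1, 0.7]
opening: 0.005
grasp_force: 0.0
```

```bash
python3 -c "
from h import *
a=imaging.capture('side')[160:260,280:420,::-1]
cv2.imwrite('pics/c5.png',cv2.resize(a,None,fx=5,fy=5,interpolation=2))"
```

```text
(no output)
```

View pics/c5.png

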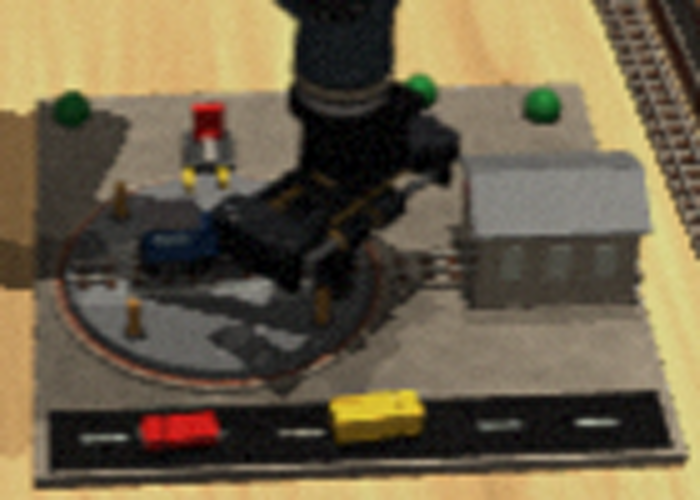

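The side crop shows post tops at (120,185), (134,302) and (321,290). The cheeks at (188,178) and (222,178) are nearly under the bolt.

```bash
python3 -c "
from h import *
angs('side',[(120,185),(134,302),(321,290)],[280,160])
P=ray('side',(np.array([(188,178),(222,178),(208,108)])+.5)/5-.5+[280,160],.034)[:,:2];d=P-[.5836,-.058];print(d,np.degrees(np.arctan2(d[:,1],d[:,0])))"
```

```text
[0.0985 0.0968 0.0969] [ 134.2 -135.   -44.9]
[[-0.01330148  0.10069929]
 [ 0.01336736  0.09809433]
 [ 0.01167492  0.19234148]] [97.52470055 82.24007404 86.52646984]
```

Yaw is about -0.2° and the target is about -3°, so I'll nudge 3° more and then lift away.

Request:
drive_tool:
  deltas: "0 -1 -1 0 -0.02; 0 -2 -3 0 -0.03; 0 -3 -4 0 -0.05; 0 -3 -4 0 -0.05; 0 -3 -4 0 -0.05; 0 0 0 0 -0.05; 0 3 6 2 -0.05; 0 3 8 20 -0.05; 0 3 8 60 -0.05; 0 3 20 100 0.05; 0 0 60 110 0.18; 0 -5 105 120 0.32"

```text
time_s: 9.6
position: [0.6587, -0.0142, 0.1669]
tcp_rot: [[0.862, -0.507, 0.005], [-0.507, -0.862, -0.001], [0.004, -0.002, -1.0]]
force: [-0.2, 0.9, 0.2]
opening: 0.009
grasp_force: 0.0
```

Request:
drive_tool:
  deltas: "0 -8 45 0 0.14; 0 -16 90 0 0.28; 0 -24 135 0 0.42; 0 -32 180 0 0.56; 0 -40 220 0 0.70; 0 -50 250 0 0.81; 0 -50 250 0 0.81"

```text
time_s: 10.3
position: [0.6049, 0.241, 0.1647]
tcp_rot: [[0.96, 0.279, -0.001], [0.279, -0.96, 0.001], [-0.0, -0.002, -1.0]]
force: [0.1, -0.5, 0.5]
opening: 0.004
grasp_force: 0.0
```

```bash
python3 -c "
from h import *
s=bot.read_state();R=s['tcp_rot'];print(s['position'],np.degrees(np.arctan2(R[1,1],R[0,1])),s['joint_positions'])
k=cv2.resize
a=imaging.capture('side')[175:255,280:390,::-1];b=imaging.capture('top')[140:240,260:360,::-1]
a=k(a,None,fx=5,fy=5,interpolation=2);cv2.imwrite('pics/c6.png',a);cv2.imwrite('pics/t6.png',k(b,None,fx=5,fy=5,interpolation=2))"
```

```text
[0.60493621 0.24095064 0.16469927] -73.77893559866183 [11.85899902 35.937061   81.18424504  0.10346859 62.91035164 85.59077104]
```

View pics/c6.png

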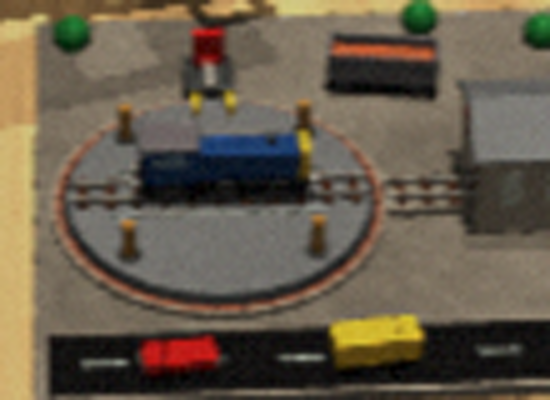

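The side crop shows the nose towards the shed and the rails running on into the shed road. Post tops are at (125,109), (303,103), (318,218) and (128,224).

```bash
python3 -c "
from h import *
angs('side',[(125,109),(303,103),(318,218),(128,224)],[280,175])"
```

```text
[0.0965 0.0982 0.0974 0.0972] [ 132.2   42.   -47.3 -138.3]
```

Table yaw is -2.9°, so it is in line. Next is the bolt.

Request:
drive_tool:
  deltas: "0 -2 -10 0 0.14; 0 -4 -20 0 0.28; 0 -6 -30 0 0.42; 0 -8 -40 0 0.56; 0 -10 -55 0 0.70; 0 -12 -70 0 0.84; 0 -12 -85 0 0.98; 0 -12 -100 0 1.12; 0 -12 -100 -40 1.24; 0 -12 -100 -80 1.24; 0 -12 -100 -110 1.24; 0 -12 -100 -125 1.24"

```text
time_s: 11.6
position: [0.5939, 0.1341, 0.0369]
tcp_rot: [[0.058, 0.998, -0.004], [0.998, -0.058, -0.0], [-0.001, -0.004, -1.0]]
force: [-0.3, 0.1, 0.5]
opening: 0.006
grasp_force: 0.0
```

Request:
drive_tool:
  deltas: "0 0 0 0 0; 0 0 -4 0 0; 0 0 -8 0 0; 0 0 -12 0 0; 0 0 -16 0 0; 0 -1 -19 0 0; 0 -1 -22 0 0; 0 -1 -25 0 0; 0 -1 -28 0 0; 0 -2 -31 0 0; 0 -2 -34 0 0; 0 -2 -36 0 0"

```text
time_s: 12.8
position: [0.593, 0.0996, 0.0395]
tcp_rot: [[0.055, 0.998, -0.0], [0.998, -0.055, 0.0], [-0.0, -0.0, -1.0]]
force: [0.3, 2.3, 0.5]
opening: 0.008
grasp_force: 0.8
```

Request:
drive_tool:
  deltas: "0 0 -2 0 0; 0 0 -4 0 0; 0 0 -6 0 0; 0 -1 -7 0 0; 0 -1 -8 0 0; 0 -1 -8 0 0"

```text
time_s: 13.4
position: [0.5922, 0.0916, 0.0395]
tcp_rot: [[0.055, 0.998, 0.0], [0.998, -0.055, -0.0], [-0.0, 0.0, -1.0]]
force: [-0.4, 1.0, 0.6]
opening: 0.006
grasp_force: 0.4
```

Request:
drive_tool:
  deltas: "0 0 -1 0 0; 0 0 -2 0 0; 0 0 -2 0 0"

```text
time_s: 13.7
position: [0.5921, 0.0897, 0.0395]
tcp_rot: [[0.055, 0.998, -0.0], [0.998, -0.055, -0.0], [-0.0, -0.0, -1.0]]
force: [1.5, 1.7, -0.2]
opening: 0.013
grasp_force: 0.5
```

Request:
drive_tool:
  deltas: "0 0 -1 0 0; 0 0 -2 0 0; 0 0 -2 0 0"

```text
time_s: 14.0
position: [0.5921, 0.0892, 0.0395]
tcp_rot: [[0.056, 0.998, 0.0], [0.998, -0.056, 0.002], [0.002, -0.0, -1.0]]
force: [1.0, 6.6, -0.6]
opening: 0.008
grasp_force: 3.1
```

Request:
drive_tool:
  deltas: "0 0 -1 0 0; 0 0 -1 0 0; 0 0 -1 0 0"

```text
time_s: 14.3
position: [0.592, 0.0891, 0.0395]
tcp_rot: [[0.056, 0.998, 0.0], [0.998, -0.056, 0.003], [0.003, 0.0, -1.0]]
force: [1.4, 8.1, 0.1]
opening: 0.008
grasp_force: 4.4
```

The force has risen to 8 N with no further travel at the expected position (y≈0.089), so the bolt is at its hard stop. I'll back off and check.

Request:
drive_tool:
  deltas: "0 0 5 0 0; 0 1 15 0 0; 0 1 35 0 0; 0 1 45 30 0; 0 1 50 70 0; 0 1 80 110 0; 0 1 120 130 0; 0 1 150 130 0; 0 1 150 130 0; 0 1 150 130 0"

```text
time_s: 15.3
position: [0.5924, 0.2372, 0.1692]
tcp_rot: [[0.053, 0.999, -0.001], [0.999, -0.053, -0.001], [-0.001, -0.001, -1.0]]
force: [0.1, -0.2, -1.3]
opening: 0.005
grasp_force: 0.0
```

```bash
python3 -c "
from h import *
a=imaging.capture('side')[175:255,280:390,::-1]
cv2.imwrite('pics/c7.png',cv2.resize(a,None,fx=5,fy=5,interpolation=2))"
```

```text
(no output)
```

View pics/c7.png

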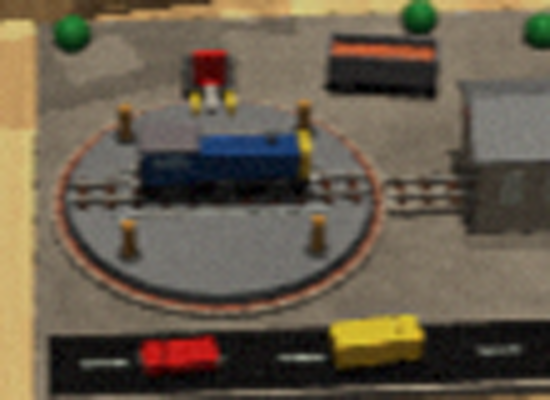

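The last picture shows the tab moved in from (208,30) to (210,53), the bolt between the cheeks at (212,98), and the table unmoved.

```bash
python3 -c "
from rig import bot
print(bot.hand_in())"
```

```text
the job is handed in; nothing more can be done
None
```

The job is handed in, result not reported: the rails line up with the shed to within my measurement (about 1°), the yellow nose faces it, the bolt is at its stop, and the arm is clear.

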